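Set out the sweet tins on their display stands

ROBOT

A 6-joint arm with a two-finger parallel gripper is mounted at the origin on a cart in front of the work surface, level with it; the furniture and walls round the work are solid. World frame = base frame: x ahead of the robot, y to its left, z up, the work surface at z = 0. Lengths are in m, angles in rad, forces in N, time in s.
With the tool pointing down it reaches from about 0.25 to 0.725 m from the base axis. Payload 4 kg.
Tool frame: the origin (TCP) lies midway between the tips of the shut fingers; the grasp point (between the pads) lies 19 mm behind it; z points along the fingers, y is the line along which they close (so a half turn about z gives the same grasp; the last joint's range is limited). The gripper opens to 85 mm and grips with 20 to 120 N. Pads are 22 mm wide; open, the fingers measure 114 mm over their backs; the gripper's body (76 mm by 85 mm) begins 54 mm behind the grasp point. The pads swing forward as they close: fully open they stand 13 mm farther back than shut.
Start: joints at [-1.12, 0.241, 0.005, 1.335, 0, 1.571], TCP at [0.218, -0.45, 0.202] pointing down, gripper open.
Joint ranges: [-2.72, 2.72], [-1.05, 1.87], [-1.09, 1.28], [-1.99, 2.15], [-1.42, 1.44], [-3.14, 3.14]. Speed limits (rad/s): [2.79, 2.79, 3.14, 3.14, 3.14, 3.14].

INTERFACE

Orientations are given as a unit quaternion [w, x, y, z].
In Python, from rig import manip gives the robot as it stands.
- The arm moves only by the tool carry_out, never from a script. Its arguments are lists of equal length, an entry for each row: "slide": the shift along the tool's x, y, z in cm, a list of three; "spin": the turn about the tool's z in rad. In form: {"slide": [[tx, ty, tz], ...], "spin": [spin, ...]}. A call has 1 to 12 rows; each row shifts and turns the commanded pose from where the row before left it, along the tool's axes as they then stand; what a row does not reach is not made up. A row lasts 1/8 s, in which the tool goes at most 62.5 mm and 10.7 degrees, less where a joint would pass 70% of its speed; a pose out of reach is approached as far as the arm can. A call is refused whole if a number of a shift passes 6.25 or a number of a turn 0.188, either way. A call with a gripper value outside its range is refused whole. "hand" is the finger opening in cm, from 0 to 8.54, set as the call begins (left out, the last holds). The fingers move at their own pace and stop on an object; the grip force is fixed at half the most. Time passes only in rows, so rows that do not move let the fingers close. It gives the time, the measured TCP pose, the force, the opening and the grip force at its end, in the units of the state.
- manip.observe(): the state, without advancing time (a new reading comes with each control period).
- manip.grab_frame(name): name is "side" or "top" or "wrist"; returns the picture (480x640x3 uint8, red, green, blue); there is no depth.
- manip.get_calibration(name): a dict with "camera_matrix" (3x3 intrinsics, pixels), "D" ([k1, k2, p1, p2, k3] as OpenCV has them; the pictures are not rectified), "position" and "rotation" of the camera in the world. Camera axes: x right, y down, z forward; pixel columns grow to the right and rows downward; lengths in m; the calibration is good to about 2 mm. A picture is of the moment at which its call begins: read the wrist's pose just before it. get_calibration takes no time and is no camera call; for the wrist camera it gives the pose at the moment of the call.
- manip.finish_job(): hands the job in; it is judged then, once.
The state is a dict: "clock": time; "joint_pos": joint angles; "joint_vel": joint speeds; "joint_efforts": joint torques, N m; "tool_pos": TCP position; "tcp_rot": TCP orientation; "ft_force": force on the tool from outside, world axes, zero at the start; "moment": the same for the moment, N m; "gripper_width": opening from 0.0 (shut) to 1.0 (fully open); "grip_force": force on a finger pad.
Only numpy, scipy, OpenCV 4.12 (cv2) and the standard library are available. Lean on these libraries where they do the work, as an engineer would, in place of code of your own. Each camera call takes 0.05 s, during which the arm holds its last target. There are 200 camera calls.

TASK

Set out the four round sweet tins on the counter display: stand each tin upright on the wooden display stand whose inlay has the tin's own colour (red, blue, green, pink), sitting flat on the inlay inside the raised rim. Keep the tins upright as you carry them, and leave the honey jar and the blue gift box where they stand.

Things in the scene. Friction and masses are not known exactly. Their poses are not given: they have to be found in the camera images.
- red_tin: Loose round sweet tin, red with yellow-cream labels, its lid deep red with a yellow-cream label and a thin green edge (the lowest tin), with a fixed lid; upright cylinder, diameter 69 mm, height 40 mm, about 0.09 kg. Origin: centre of its underside, z up.
- blue_tin: Loose round sweet tin, light blue and white, its lid blue with a white label and a thin dark red edge, with a fixed lid; upright cylinder, diameter 67 mm, height 45 mm, about 0.09 kg. Origin: centre of its underside, z up.
- green_tin: Loose round sweet tin, dark green with cream labels (the slimmest tin), with a fixed lid; upright cylinder, diameter 57 mm, height 60 mm, about 0.09 kg. Origin: centre of its underside, z up.
- pink_tin: Loose round sweet tin, pink and white, its lid salmon pink with a white label and a brown edge (the tallest tin), with a fixed lid; upright cylinder, diameter 61 mm, height 70 mm, about 0.09 kg. Origin: centre of its underside, z up.
- red_stand: Display stand fixed to the counter: low round pale-wood dish with a red inlay covering its floor. Outer diameter 96 mm; flat floor 6 mm above the counter, inner diameter 88 mm; raised rim 4 mm wide, its top 11 mm above the counter (keep the fingertips above that). Origin: centre of its underside on the counter, z up.
- blue_stand: Display stand fixed to the counter: low round pale-wood dish with a blue inlay covering its floor. Outer diameter 96 mm; flat floor 6 mm above the counter, inner diameter 88 mm; raised rim 4 mm wide, its top 11 mm above the counter (keep the fingertips above that). Origin: centre of its underside on the counter, z up.
- green_stand: Display stand fixed to the counter: low round pale-wood dish with a green inlay covering its floor. Outer diameter 96 mm; flat floor 6 mm above the counter, inner diameter 88 mm; raised rim 4 mm wide, its top 11 mm above the counter (keep the fingertips above that). Origin: centre of its underside on the counter, z up.
- pink_stand: Display stand fixed to the counter: low round pale-wood dish with a pink inlay covering its floor. Outer diameter 96 mm; flat floor 6 mm above the counter, inner diameter 88 mm; raised rim 4 mm wide, its top 11 mm above the counter (keep the fingertips above that). Origin: centre of its underside on the counter, z up.
- honey_jar: Bystander: loose glass honey jar with a black lid, diameter 58 mm, height 90 mm. Not a tin; stays where it stands. Origin: centre of its underside, z up. (All tins, stands, jar and carton are scattered in two rows, 130 to 150 mm apart, between two fixed nougat trays on the robot's side, 125 mm high, at least 50 mm from the nearest centre, and fixed goods behind.)
- blue_box: Bystander: loose blue checked gift carton with a dark blue bow, 61 mm along its x, 81 mm along its y, 70 mm high with the bow. Not a tin; stays where it stands. Origin: centre of its underside, z up.
Things that resemble listed ones, but are neither listed nor needed, are in the scene too. What is shaped like the red_tin but turquoise is not meant.

How it is judged:
By the outcome, as a careful person would: the job done as asked, in the order asked, and still so for the second after the job is handed in, with the robot touching nothing.
It also fails if it takes over 96 s, if anything falls off the work surface, if the arm or the gripper's body presses on something with over 40 N, if the wrist force passes 120 N, or if a joint passes its speed limit or range.

## Working session

There is one attempt and no reset: what is moved stays moved. The work goes in short steps, Python scripts to look and compute and a tool call to move; the robot and the scene stay as the last step left them, time stands still between calls to the robot, and variables do not carry over. Pictures are saved under pics/ and viewed, at most 14 in all, crops included, and the job is handed in when it is done.

Besides the shell and the picture viewer there is one more tool, called after "Emit:" in YAML: its name, and indented under it one key for each argument. carry_out: Moves the arm, as the interface text tells. Its arguments: {"type":"object","properties":{"slide":{"type":"array"},"spin":{"type":"array"},"hand":{"type":"number"}},"required":["slide","spin"]}

```bash
mkdir -p pics; python3 - <<'E'
from rig import manip
import cv2, numpy as np
print(manip.observe())
for n in("top","side"):
    im=manip.grab_frame(n); cv2.imwrite(f"pics/{n}0.png",im[...,::-1]); c=manip.get_calibration(n); print(n,{k:np.round(v,4).tolist() for k,v in c.items()})
E
```

```text
{'clock': 0.0, 'joint_pos': array([-1.11996605e+00,  2.41406746e-01,  3.69244419e-03,  1.33518163e+00,
       -5.08913032e-06,  1.57080528e+00]), 'joint_vel': array([ 1.33113201e-03, -1.09053233e-03,  2.34654395e-04,  8.92140271e-04,
        8.12664714e-06, -1.61469826e-03]), 'joint_efforts': array([ 5.62772657e-04, -3.72318041e+01,  2.52407652e+01,  1.68340013e-02,
       -5.66372728e-05, -1.39186113e-06]), 'tool_pos': array([ 0.21754929, -0.44941207,  0.201304  ]), 'tcp_rot': array([-1.02267280e-03,  9.74701866e-01,  2.23506532e-01, -2.37126878e-04]), 'ft_force': array([ 0.2390474 , -0.53946144, -0.5054059 ]), 'moment': array([ 0.0315409 , -0.0197831 ,  0.01882782]), 'grip_force': 0.0, 'gripper_width': 0.9995026595685975}
top {'camera_matrix': [[453.6846, 0.0, 317.1088], [0.0, 453.6846, 242.1022], [0.0, 0.0, 1.0]], 'D': [-0.0692, 0.0, 0.0, 0.0, 0.0], 'position': [0.3651, 0.0126, 1.0506], 'rotation': [-0.0427, 0.708, -0.7029, 0.0527]}
side {'camera_matrix': [[541.5736, 0.0, 314.2958], [0.0, 541.5736, 237.1906], [0.0, 0.0, 1.0]], 'D': [-0.0941, 0.0, 0.0, 0.0, 0.0], 'position': [0.3516, 0.9248, 0.5561], 'rotation': [0.0407, -0.0936, 0.8514, -0.5145]}
```

View pics/top0.png

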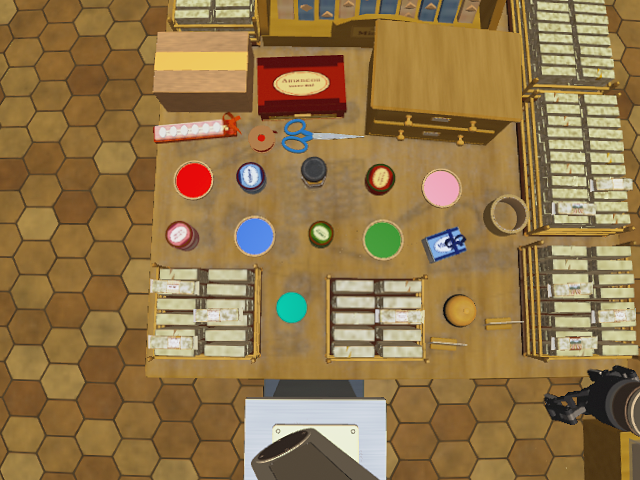

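View pics/side0.png

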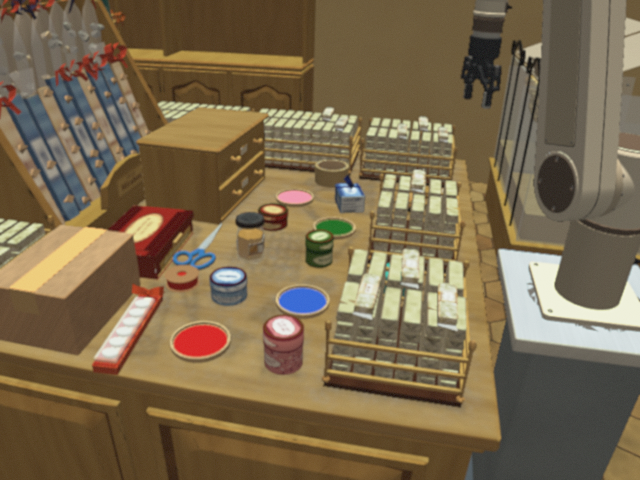

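The top view shows:
- **Far row:** red stand (193,180), blue tin (251,177), jar (314,171), red tin (380,179), pink stand (441,188).
- **Near row:** pink tin (181,235), blue stand (255,236), green tin (320,234), green stand (383,239), gift box (445,243).

The side view agrees: red tin (273,215), blue tin (228,285), green tin (319,247), pink tin (283,343).

Things that could be mistaken for what I want:
- **Red tin:** the reddish pink tin (181,235), the red ribbon roll (262,138) and the turquoise tin (292,307). I choose (380,179).
- **Blue tin:** the gift box (445,243). I choose (251,177).
- **Green tin:** the turquoise tin. I choose (320,234).

Next I'll check these in one close crop.

```bash
cat > h.py <<'E'
from rig import manip
import cv2, numpy as np
from scipy.spatial.transform import Rotation as R
def cal(n):
    c=manip.get_calibration(n); q=np.array(c["rotation"])
    r=R.from_quat(np.r_[q[1:],q[0]]).as_matrix() if q.shape==(4,) else q
    return np.array(c["camera_matrix"]),np.array(c["D"]),np.array(c["position"]),r
def ray(c,uv,z):
    K,D,p,r=c; u=cv2.undistortPoints(np.float64(uv).reshape(-1,1,2),K,D).reshape(-1,2)
    d=np.c_[u,np.ones(len(u))]@r.T
    return p+d*((z-p[2])/d[:,2])[:,None]
def proj(c,X):
    K,D,p,r=c; Y=(np.atleast_2d(X)-p)@r
    return cv2.projectPoints(Y,np.zeros(3),np.zeros(3),K,D)[0].reshape(-1,2)
E
python3 - <<'E'
from h import *
im=cv2.imread("pics/top0.png"); c=cal("top")
hsv=cv2.cvtColor(im,cv2.COLOR_BGR2HSV)
# stands: colour at seed
for n,s in dict(red=(193,180),blue=(255,236),green=(383,239),pink=(441,188)).items():
    lab=cv2.cvtColor(im,cv2.COLOR_BGR2LAB).astype(int); d=np.linalg.norm(lab-lab[s[1],s[0]],axis=2)
    m=(d<25).astype(np.uint8); k,L,st,ce=cv2.connectedComponentsWithStats(m); i=L[s[1],s[0]]
    cn=max(cv2.findContours((L==i).astype(np.uint8),0,1)[0],key=cv2.contourArea)[:,0]
    X=ray(c,cn,.006); (x,y),r=cv2.minEnclosingCircle(np.float32(X[:,:2])); print(n,"stand",np.round([x,y],4),"dia",round(2*r,4),np.round(X.mean(0),3))
T=dict(red=(380,179,.04),blue=(251,177,.045),green=(320,234,.06),pink=(181,235,.07))
print({n:np.round(ray(c,[t[:2]],t[2])[0],3) for n,t in T.items()})
mont=[cv2.resize(im[t[1]-22:t[1]+23,t[0]-22:t[0]+23],(390,290+100),interpolation=cv2.INTER_CUBIC)[:, :] for t in T.values()]
mm=np.vstack([np.hstack(mont[:2]),np.hstack(mont[2:])]); cv2.imwrite("pics/m.png",cv2.resize(mm,(600,600)))
E
```

```text
red stand [0.654  0.2929] dia 0.0838 [0.654 0.293 0.006]
blue stand [0.5209 0.1445] dia 0.0842 [0.52  0.144 0.006]
green stand [ 0.5145 -0.1544] dia 0.0837 [ 0.514 -0.154  0.006]
pink stand [ 0.64   -0.2967] dia 0.0862 [ 0.64  -0.297  0.006]
{'red': array([ 0.65 , -0.145,  0.04 ]), 'blue': array([0.651, 0.151, 0.045]), 'green': array([ 0.518, -0.007,  0.06 ]), 'pink': array([0.512, 0.297, 0.07 ])}
```

View pics/m.png

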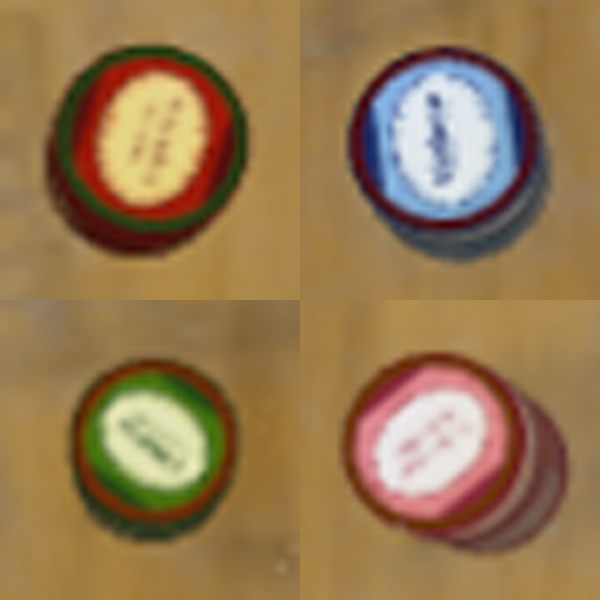

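The crop confirms all four choices. Red has a green edge and cream label, blue a dark red edge, green is the slimmest, and pink has a brown edge. The lid centres read from the crop are about (380.4,177.2), (250,175.2), (320.6,232.5) and (178.6,233.6). I'll cast these to lid height and check them in the side view.

```bash
python3 - <<'E'
from h import *
c=cal("top"); s=cal("side"); im=cv2.imread("pics/side0.png")[185:385,155:365]; k=2.85
im=cv2.resize(im,None,fx=k,fy=k,interpolation=cv2.INTER_CUBIC)
T=dict(red=(380.4,177.2,.04,.0345),blue=(250,175.2,.045,.0335),green=(320.6,232.5,.06,.0285),pink=(178.6,233.6,.07,.0305))
a=np.linspace(0,2*np.pi,60)
S=dict(r=(.654,.293),b=(.521,.1445),g=(.5145,-.154),p=(.64,-.297))
def draw(X):
    p=(proj(s,X)-[155,185]+.5)*k-.5; cv2.polylines(im,[np.int32(p)],True,(0,255,255),1)
for n,t in T.items():
    X=ray(c,[t[:2]],t[2])[0]; print(n,np.round(X,4),"r",round(np.hypot(X[0],X[1]),3))
    for z in(0,t[2]): draw(np.c_[X[0]+t[3]*np.cos(a),X[1]+t[3]*np.sin(a),0*a+z])
for X in S.values(): draw(np.c_[X[0]+.044*np.cos(a),X[1]+.044*np.sin(a),0*a+.006])
cv2.imwrite("pics/s1.png",im)
# trays/chest edges, for clearance
print(np.round(ray(c,[[240,268],[205,268],[375,278],[426,278]],.12),3),np.round(ray(c,[[368,135],[478,150]],0),3))
E
```

```text
red [ 0.6547 -0.1462  0.04  ] r 0.671
blue [0.6549 0.1531 0.045 ] r 0.673
green [ 0.5213 -0.0086  0.06  ] r 0.521
pink [0.5148 0.3028 0.07  ] r 0.597
[[ 0.437  0.158  0.12 ]
 [ 0.436  0.23   0.12 ]
 [ 0.418 -0.12   0.12 ]
 [ 0.419 -0.226  0.12 ]] [[ 0.772 -0.124  0.   ]
 [ 0.739 -0.394  0.   ]]
```

View pics/s1.png

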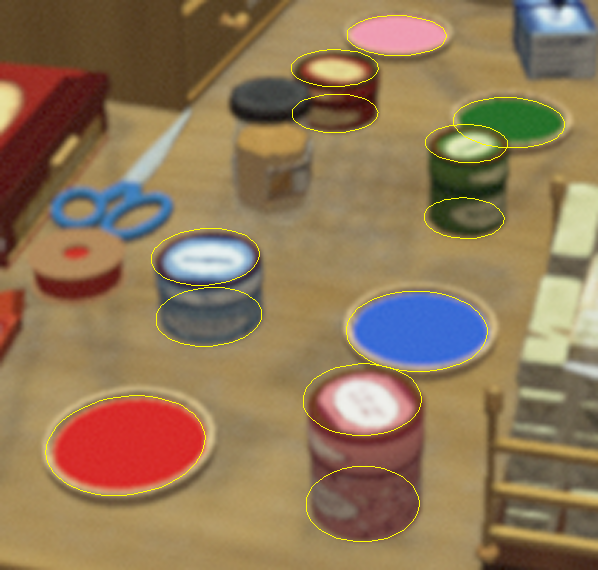

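Emit:
carry_out:
  slide:
    - [0,0,0]
    - [0,0,0]
    - [0,0,0]
  spin: [0.15,0.15,0.15]
  hand: 8.54

```text
clock: 0.48
tool_pos: [0.2177, -0.4497, 0.2016]
tcp_rot: [-0.001, 1.0, -0.002, -0.0]
ft_force: [0.3, 0.6, -0.9]
gripper_width: 0.996
grip_force: 0.0
```

The side view agrees. The stand outlines sit on the inlays, and the tin lids project about 1.4 px too far to the left, which is 2 mm in x. I take the tins at red (0.652,-0.146), blue (0.653,0.153), green (0.519,-0.008) and pink (0.513,0.302).

Emit:
carry_out:
  slide:
    - [3.6,-2.5,0]
    - [3.6,-2.5,0]
    - [3.6,-2.5,0]
    - [3.6,-2.5,0]
    - [3.6,-2.5,0]
    - [3.6,-2.5,0]
    - [3.6,-2.5,0]
    - [3.6,-2.5,0]
    - [3.6,-2.5,0]
    - [3.6,-2.5,0]
    - [3.6,-2.5,0]
    - [3.6,-2.5,0]
  spin: [0,0,0,0,0,0,0,0,0,0,0,0]

```text
clock: 1.98
tool_pos: [0.6504, -0.1487, 0.2015]
tcp_rot: [-0.0, 1.0, 0.0, -0.001]
ft_force: [0.8, -0.3, -0.4]
gripper_width: 1.002
grip_force: 0.0
```

```bash
python3 - <<'E'
from h import *
o=manip.observe(); print(o["tool_pos"],o["tcp_rot"],o["clock"])
im=manip.grab_frame("wrist"); cv2.imwrite("pics/w1.png",im[...,::-1])
print(proj(cal("wrist"),[[.652,-.146,.04],[.652,-.146,0]]))
E
```

```text
[ 0.65036034 -0.14872433  0.20145852] [-6.57612296e-05  9.99999728e-01  4.13500401e-04 -6.07828728e-04] 1.975
[[319.97404748 212.6795585 ]
 [319.83807518 204.71353973]]
```

View pics/w1.png

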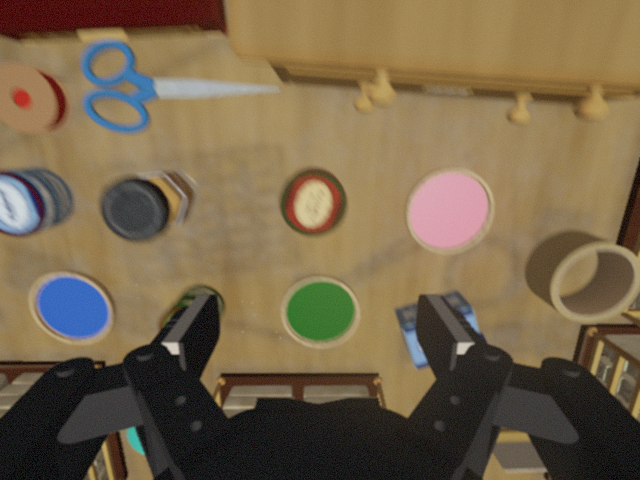

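The wrist view shows the red tin at (313,202), while I predicted (320,213). I may have read the pose while the arm was still settling, so I'll repeat the check with the stands in it.

```bash
cat >> h.py <<'E'
def blob(im,s,tol=25):
    lab=cv2.cvtColor(im,cv2.COLOR_BGR2LAB).astype(int); d=np.linalg.norm(lab-lab[s[1],s[0]],axis=2)
    L=cv2.connectedComponents((d<tol).astype(np.uint8))[1]
    return max(cv2.findContours((L==L[s[1],s[0]]).astype(np.uint8),0,1)[0],key=cv2.contourArea)[:,0]
E
python3 - <<'E'
from h import *
c=cal("wrist"); im=manip.grab_frame("wrist")[...,::-1].copy(); cv2.imwrite("pics/w2.png",im); print(manip.observe()["tool_pos"],c[2],c[0],c[1])
for n,s in dict(blue=(72,307),green=(320,312),pink=(450,210)).items():
    X=ray(c,blob(im,s),.006); (x,y),r=cv2.minEnclosingCircle(np.float32(X[:,:2])); print(n,x,y,2*r)
print("red lid",ray(c,[[313.5,202]],.04), "jar lid", ray(c,[[137,208]],.09), "top jar", ray(cal("top"),[[314.5,167]],.09))
# lid outline by non-wood: dark ring + red
h=cv2.cvtColor(im[140:260,250:380],cv2.COLOR_BGR2LAB).astype(int); w=np.median(h[:10].reshape(-1,3),0)
m=(np.linalg.norm(h-w,axis=2)>45).astype(np.uint8); n,L,st,ce=cv2.connectedComponentsWithStats(m); i=1+st[1:,4].argmax(); print(st[i]+[250,140,0,0,0],ce[i]+[250,140])
E
```

```text
[ 0.65204625 -0.14624034  0.19976867] [ 0.72814482 -0.14408202  0.37168509] [[335.29602015   0.         317.47877211]
 [  0.         335.29602015 235.76659226]
 [  0.           0.           1.        ]] [0.0168762 0.        0.        0.        0.       ]
blue 0.5176584720611572 0.1458905190229416 0.08308388292789459
green 0.5121371150016785 -0.15340499579906464 0.08327402919530869
pink 0.6384348273277283 -0.2956475019454956 0.08703674376010895
red lid [[ 0.66291534 -0.13941383  0.04      ]] jar lid [[0.6663632  0.01054937 0.09      ]] top jar [[0.66173057 0.00611756 0.09      ]]
[ 286  175   67   68 2154] [319.1810585  207.55524605]
```

```bash
python3 - <<'E'
from h import *
for k in range(3):
    c=cal("wrist"); o=manip.observe(); im=manip.grab_frame("wrist")[...,::-1].copy()
    h=cv2.cvtColor(im[140:260,250:380],cv2.COLOR_BGR2LAB).astype(int); w=np.median(h[:10].reshape(-1,3),0)
    m=(np.linalg.norm(h-w,axis=2)>45).astype(np.uint8); n,L,st,ce=cv2.connectedComponentsWithStats(m); i=1+st[1:,4].argmax(); b=st[i]+[250,140,0,0,0]
    print(o["clock"],o["tool_pos"],abs(o["joint_vel"]).max(),c[2],b,ray(c,[[b[0]+b[2]/2-.5,b[1]+b[3]/2-.5]],.04))
cv2.imwrite("pics/w3.png",cv2.resize(im[160:260,260:380],(720,600),interpolation=cv2.INTER_CUBIC))
E
```

```text
2.075 [ 0.65204625 -0.14624034  0.19976867] 0.06780356386811043 [ 0.7263507  -0.1456213   0.37131483] [ 285  172   67   69 2156] [[ 0.65634868 -0.14596901  0.04      ]]
2.125 [ 0.65037108 -0.14784943  0.20011854] 0.041941005521988435 [ 0.72489012 -0.1471932   0.37158764] [ 283  170   67   69 2160] [[ 0.65644631 -0.14574694  0.04      ]]
2.175 [ 0.64942251 -0.14897731  0.20068106] 0.03258899304158995 [ 0.72393838 -0.14837255  0.37214823] [ 281  169   68   69 2160] [[ 0.65638589 -0.14542717  0.04      ]]
```

View pics/w3.png

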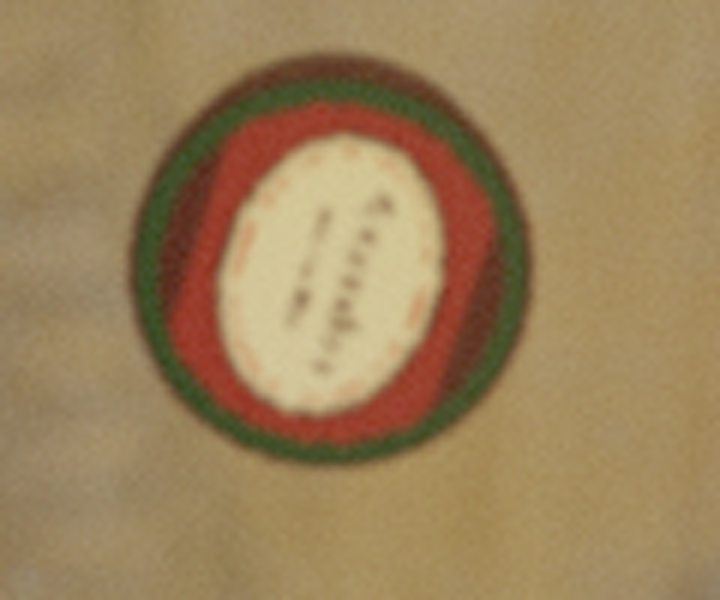

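The red lid's green ring spans (282–348, 173–237) in the wrist view. That gives a centre near (0.654,-0.146), which agrees with the top and side views to 2 mm, so I'll grasp.

Emit:
carry_out:
  slide:
    - [0.3,-0.4,2]
    - [0,0,4]
    - [0,0,4]
    - [0,0,4]
    - [0,0,2.5]
    - [0,0,1.5]
    - [0,0,1]
    - [0,0,0.5]
    - [0,0,0]
    - [0,0,0]
  spin: [0,0,0,0,0,0,0,0,0,0]

```text
clock: 3.48
tool_pos: [0.6533, -0.1458, 0.0082]
tcp_rot: [0.0, 1.0, 0.0, 0.001]
ft_force: [-0.1, -0.0, 0.1]
gripper_width: 1.004
grip_force: 0.0
```

Emit:
carry_out:
  slide:
    - [0,0,0]
    - [0,0,0]
    - [0,0,0]
    - [0,0,0]
    - [0,0,0]
    - [0,0,0]
    - [0,0,0]
    - [0,0,0]
  spin: [0,0,0,0,0,0,0,0]
  hand: 5.5

```text
clock: 4.47
tool_pos: [0.6526, -0.1457, 0.0072]
tcp_rot: [0.0, 1.0, 0.0, 0.0]
ft_force: [-0.3, 0.5, 0.6]
gripper_width: 0.644
grip_force: 0.0
```

The fingers closed to 55 mm with no grip force, so I'll look before going on.

```bash
python3 - <<'E'
from h import *
print(manip.observe()["gripper_width"],manip.observe()["tool_pos"])
w=manip.grab_frame("wrist")[...,::-1]; t=manip.grab_frame("top")[...,::-1]; s=manip.grab_frame("side")[...,::-1]
o=np.vstack([cv2.resize(w,(400,300)),cv2.resize(t[110:290,260:500],(400,300),interpolation=2)])
o2=cv2.resize(s[110:290,180:360],(400,600),interpolation=2)
cv2.imwrite("pics/c1.png",np.hstack([o,o2]))
E
```

```text
0.6439119232761464 [ 0.65260913 -0.14572123  0.0072192 ]
```

View pics/c1.png

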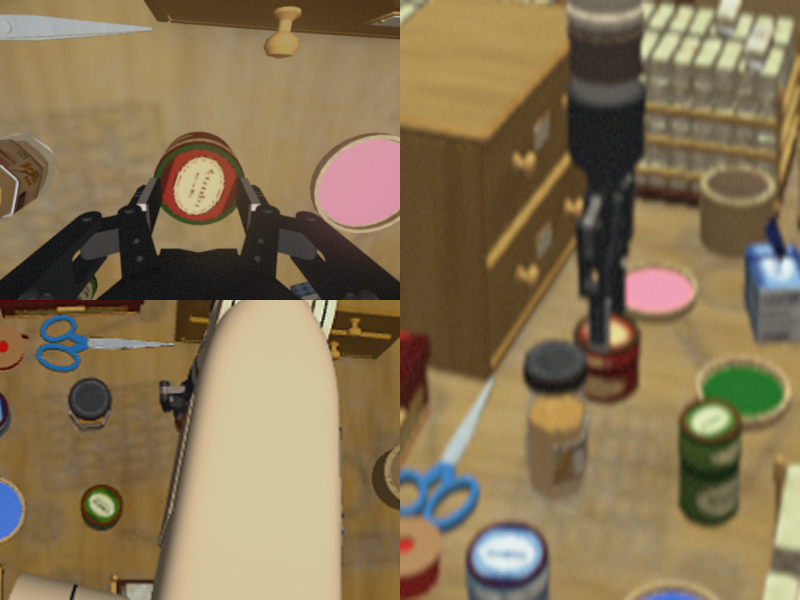

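```bash
python3 - <<'E'
from h import *
c=cal("wrist"); o=manip.observe(); p=o["tool_pos"]; print(p,o["tcp_rot"],c[2],c[3].round(3).tolist())
for z in (.007,.02,.04,.06): print(z,proj(c,[[p[0],p[1]+.0275,z],[p[0],p[1]-.0275,z]]).round(0).tolist(), proj(cal("side"),[[p[0],p[1]+.0275,z]]).round(0))
a=np.array([[.653,-.1457,.04],[.653,-.1112,.04],[.6875,-.1457,.04]]); print(proj(c,a).round(0).tolist())
im=manip.grab_frame("wrist")[...,::-1]; cv2.imwrite("pics/w4.png",cv2.resize(im[210:390,200:440],(800,600),interpolation=2))
E
```

```text
[ 0.65260065 -0.14569902  0.00720075] [1.70126658e-07 9.99999914e-01 4.15373964e-04 2.35989213e-07] [ 0.72667212 -0.14518213  0.17885974] [[0.001, -0.957, -0.291], [-1.0, -0.002, -0.0], [-0.0, 0.291, -0.957]]
0.007 [[269.0, 273.0], [368.0, 273.0]] [[270. 227.]]
0.02 [[265.0, 283.0], [372.0, 283.0]] [[270. 222.]]
0.04 [[259.0, 302.0], [378.0, 302.0]] [[270. 214.]]
0.06 [[250.0, 326.0], [387.0, 326.0]] [[270. 205.]]
[[318.0, 301.0], [243.0, 301.0], [319.0, 229.0]]
```

View pics/w4.png

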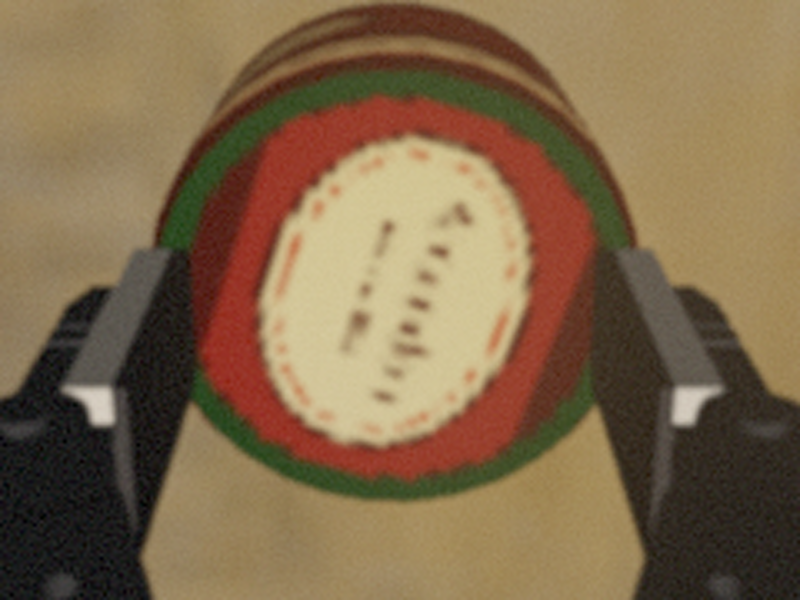

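In the wrist and side views the fingertips sit at z≈0.042, just above the lid, while the TCP reads 0.007. The pads are around (257,300) and (381,300), 55 mm apart, and the lid itself projects where it should. So the real tips are about 35 mm behind the reported TCP. I'll open, then go lower in small steps while watching the force.

Emit:
carry_out:
  slide:
    - [0,0,0]
    - [0,0,0]
    - [0,0,0]
    - [0,0,0]
    - [0,0,0]
    - [0,0,0.5]
    - [0,0,0.5]
    - [0,0,0.5]
    - [0,0,0]
  spin: [0,0,0,0,0,0,0,0,0]
  hand: 8.54

```text
clock: 5.8
tool_pos: [0.6519, -0.1455, -0.0088]
tcp_rot: [-0.0, 1.0, 0.0, -0.001]
ft_force: [0.1, 0.4, -0.1]
gripper_width: 1.003
grip_force: 0.0
```

Emit:
carry_out:
  slide:
    - [0,0,0.4]
    - [0,0,0.4]
    - [0,0,0.4]
    - [0,0,0]
  spin: [0,0,0,0]

```text
clock: 6.3
tool_pos: [0.6521, -0.1456, -0.0204]
tcp_rot: [-0.0, 1.0, 0.0, -0.001]
ft_force: [0.5, 0.0, -0.0]
gripper_width: 1.0
grip_force: 0.0
```

```bash
python3 - <<'E'
from h import *
o=manip.observe(); print(o["tool_pos"],o["ft_force"],o["gripper_width"])
w=manip.grab_frame("wrist")[...,::-1]; s=manip.grab_frame("side")[...,::-1]
cv2.imwrite("pics/c2.png",np.hstack([cv2.resize(w[180:400,160:480],(440,300)),cv2.resize(s[140:240,230:350],(360,300),interpolation=2)]))
E
```

```text
[ 0.65214226 -0.14559833 -0.02039322] [ 0.45420394  0.03653981 -0.0012945 ] 1.0001921678980865
```

View pics/c2.png

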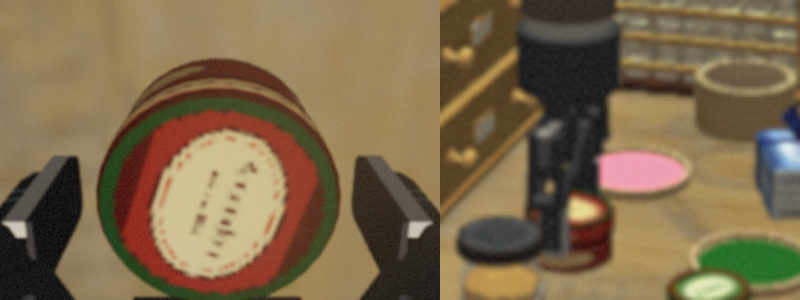

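The fingers now straddle the tin, with the tip at z≈0.02 at side pixel (268,223). Closing.

Emit:
carry_out:
  slide:
    - [0,0,0]
    - [0,0,0]
    - [0,0,0]
    - [0,0,0]
    - [0,0,0]
    - [0,0,0]
  spin: [0,0,0,0,0,0]
  hand: 5

```text
clock: 7.15
tool_pos: [0.6533, -0.1459, -0.019]
tcp_rot: [0.0, 1.0, 0.0, 0.001]
ft_force: [0.3, 0.1, 4.3]
gripper_width: 0.791
grip_force: 67.9
```

Gripped at 67.6 mm with 68 N. Lifting and carrying to the red stand.

Emit:
carry_out:
  slide:
    - [0,0,-0.5]
    - [0,0,-1]
    - [0,0,-2]
    - [0,0,-3]
    - [0,0,-3.5]
    - [0,0,-2]
    - [0,0,-1]
    - [0,-1,0]
    - [0,-2,0]
    - [0,-3,0]
    - [0,-4,0]
    - [0,-4,0]
  spin: [0,0,0,0,0,0,0,0,0,0,0,0]

```text
clock: 8.65
tool_pos: [0.6512, -0.003, 0.1086]
tcp_rot: [-0.0, 1.0, 0.001, -0.001]
ft_force: [0.5, 0.4, -0.3]
gripper_width: 0.794
grip_force: 67.8
```

Emit:
carry_out:
  slide:
    - [0,-4,0]
    - [0,-4,0]
    - [0,-4,0]
    - [0,-4,0]
    - [0,-4,0]
    - [0,-4,0]
    - [0,-2.5,0]
    - [0,-2,0]
    - [0,-1,0]
    - [0,0,0]
    - [0,0,0]
  spin: [0,0,0,0,0,0,0,0,0,0,0]

```text
clock: 10.02
tool_pos: [0.6383, 0.1726, 0.1223]
tcp_rot: [-0.047, 0.993, 0.109, -0.006]
ft_force: [-0.7, 0.6, -1.1]
gripper_width: 0.792
grip_force: 67.6
```

The arm fell short and rotated. I'll check the joints.

```bash
python3 - <<'E'
from h import *
o=manip.observe(); print(o["clock"],o["joint_pos"].round(3),o["joint_vel"].round(2),o["tool_pos"],o["tcp_rot"].round(3),o["moment"])
E
```

```text
10.025 [0.217 0.605 0.348 1.316 0.094 3.141] [-0.  0. -0. -0. -0.  0.] [0.63827024 0.17259995 0.12232403] [-0.047  0.993  0.109 -0.006] [-0.079805   -0.03170785  0.00594237]
```

Emit:
carry_out:
  slide:
    - [0,0,0]
  spin: [0]

```text
clock: 10.15
tool_pos: [0.6383, 0.1726, 0.1223]
tcp_rot: [-0.047, 0.993, 0.108, -0.006]
ft_force: [0.2, -0.3, -1.3]
gripper_width: 0.786
grip_force: 67.6
```

```bash
python3 - <<'E'
from h import *
o=manip.observe(); print(o["clock"],o["joint_pos"].round(3),o["joint_vel"].round(2),o["tool_pos"],o["tcp_rot"].round(3),o["moment"])
s=manip.grab_frame("side")[...,::-1]; cv2.imwrite("pics/s5.png",s)
E
```

```text
10.15 [0.217 0.605 0.348 1.316 0.094 3.141] [-0. -0.  0. -0. -0.  0.] [0.63829334 0.17258037 0.12234381] [-0.047  0.993  0.108 -0.006] [-0.13197642 -0.03381492 -0.01418904]
```

View pics/s5.png

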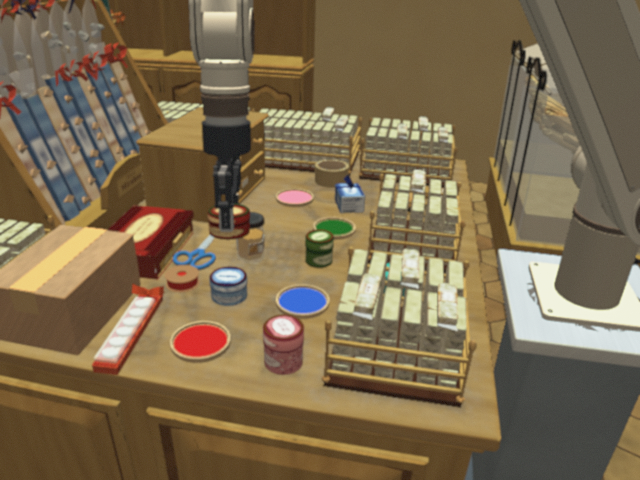

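Joint 6 is at its 3.14 limit, so I'll give the tool the equivalent half turn. The tin is level in the air at (228,220) in the side view and clear of everything.

Emit:
carry_out:
  slide:
    - [0,0,0]
    - [0,0,0]
    - [0,0,0]
    - [0,0,0]
    - [0,0,0]
    - [0,0,0]
  spin: [-0.1,-0.15,-0.18,-0.18,-0.18,-0.18]

```text
clock: 10.95
tool_pos: [0.6383, 0.1729, 0.1224]
tcp_rot: [-0.044, 0.826, 0.562, 0.017]
ft_force: [-0.3, 0.5, -0.5]
gripper_width: 0.793
grip_force: 67.5
```

```bash
python3 - <<'E'
from h import *
o=manip.observe(); print(o["clock"],o["joint_pos"].round(3),o["tool_pos"],o["tcp_rot"].round(3)); q=o["tcp_rot"]; print(R.from_quat(np.r_[q[1:],q[0]]).as_matrix().round(3))
E
```

```text
10.95 [0.217 0.605 0.348 1.316 0.094 2.165] [0.63828268 0.17285544 0.12239656] [-0.044  0.826  0.562  0.017]
[[ 0.369  0.929 -0.022]
 [ 0.926 -0.366  0.092]
 [ 0.077 -0.054 -0.996]]
```

Emit:
carry_out:
  slide:
    - [0,0,0]
    - [0,0,0]
    - [0,0,0]
    - [0,0,0]
    - [0,0,0]
    - [0,0,0]
    - [0,0,0]
    - [0,0,0]
    - [0,0,0]
    - [0,0,0]
    - [0,0,0]
    - [0,0,0]
  spin: [-0.185,-0.185,-0.185,-0.185,-0.185,-0.185,-0.185,-0.185,-0.185,-0.185,-0.185,-0.185]

```text
clock: 12.45
tool_pos: [0.6383, 0.1728, 0.1224]
tcp_rot: [-0.004, -0.136, 0.99, 0.047]
ft_force: [0.2, -0.3, -0.1]
gripper_width: 0.791
grip_force: 67.5
```

Emit:
carry_out:
  slide:
    - [0,0,0]
    - [0,0,0]
    - [0,0,0]
    - [0,0,0]
    - [0,0,0]
    - [0,0,0]
    - [0,0,0]
    - [0,0,0]
    - [0,0,0]
    - [0,0,0]
    - [0,0,0]
    - [0,0,0]
  spin: [-0.185,-0.185,-0.185,-0.185,-0.185,-0.185,-0.185,-0.185,-0.185,-0.185,-0.185,-0.185]

```text
clock: 13.95
tool_pos: [0.6383, 0.1728, 0.1224]
tcp_rot: [-0.04, 0.947, -0.319, -0.025]
ft_force: [0.4, 0.6, -0.5]
gripper_width: 0.787
grip_force: 67.5
```

Emit:
carry_out:
  slide:
    - [0,0,0]
    - [0,0,0]
    - [0,0,0]
    - [0,0,0]
    - [0,0,0]
  spin: [-0.185,-0.185,-0.185,-0.185,-0.06]

```text
clock: 14.58
tool_pos: [0.6383, 0.1728, 0.1224]
tcp_rot: [-0.047, 0.996, 0.074, -0.007]
ft_force: [0.3, 0.0, 0.1]
gripper_width: 0.795
grip_force: 67.5
```

```bash
cat > o.py <<'E'
from h import *
o=manip.observe(); q=o["tcp_rot"]; M=R.from_quat(np.r_[q[1:],q[0]]).as_matrix(); print(o["clock"],o["joint_pos"].round(3),o["tool_pos"].round(4),o["ft_force"].round(1),"\n",M.round(3).tolist(), "psi",np.arctan2(M[1,0],M[0,0]).round(3))
E
python3 o.py
```

```text
14.575 [ 0.217  0.605  0.348  1.316  0.094 -3.072] [0.6383 0.1728 0.1224] [0.3 0.  0.1] 
 [[0.989, 0.146, -0.022], [0.147, -0.985, 0.092], [-0.008, -0.094, -0.996]] psi 0.148
```

Emit:
carry_out:
  slide:
    - [-0.3,2,-0.2]
    - [-0.3,2,-0.2]
    - [-0.3,2,-0.2]
    - [-0.3,2,-0.2]
    - [0,0,0]
  spin: [0,0,0,0,0]

```text
clock: 15.2
tool_pos: [0.6362, 0.1041, 0.1232]
tcp_rot: [-0.041, 0.997, 0.059, -0.006]
ft_force: [0.1, 0.3, -0.9]
gripper_width: 0.791
grip_force: 67.5
```

```bash
python3 o.py
```

```text
15.2 [ 0.12   0.576  0.301  1.304  0.083 -3.14 ] [0.6362 0.1041 0.1232] [ 0.1  0.3 -0.9] 
 [[0.993, 0.117, -0.018], [0.118, -0.99, 0.081], [-0.008, -0.083, -0.997]] psi 0.118
```

Joint 5 is coming back, so this works. Continuing.

Emit:
carry_out:
  slide:
    - [-0.3,3,-0.25]
    - [-0.3,3,-0.25]
    - [-0.2,3,-0.2]
    - [-0.1,3,-0.2]
    - [0,0,0]
  spin: [0,0,0,0,0]

```text
clock: 15.82
tool_pos: [0.6348, 0.0319, 0.124]
tcp_rot: [-0.021, 1.0, 0.014, -0.004]
ft_force: [0.2, -0.1, -1.5]
gripper_width: 0.796
grip_force: 67.5
```

```bash
python3 o.py
```

```text
15.825 [ 0.028  0.558  0.275  1.296  0.042 -3.141] [0.6348 0.0319 0.124 ] [ 0.2 -0.1 -1.5] 
 [[1.0, 0.027, -0.01], [0.027, -0.999, 0.041], [-0.008, -0.042, -0.999]] psi 0.027
```

Emit:
carry_out:
  slide:
    - [0,3,-0.1]
    - [0,3,-0.1]
    - [0,3,0]
    - [0,3,0]
    - [0,0,0]
  spin: [0,0,0,0,0]

```text
clock: 16.45
tool_pos: [0.6355, -0.0392, 0.1226]
tcp_rot: [-0.0, 0.999, -0.031, -0.005]
ft_force: [-0.1, 1.1, -1.2]
gripper_width: 0.796
grip_force: 67.5
```

```bash
python3 o.py
```

```text
16.45 [-6.200e-02  5.610e-01  2.780e-01  1.297e+00  1.000e-03 -3.141e+00] [ 0.6355 -0.0392  0.1226] [-0.1  1.1 -1.2] 
 [[0.998, -0.063, -0.009], [-0.063, -0.998, 0.001], [-0.009, -0.001, -1.0]] psi -0.063
```

The tilt is gone. Now the half turn to q6≈q1.

Emit:
carry_out:
  slide:
    - [0,0,0]
    - [0,0,0]
    - [0,0,0]
    - [0,0,0]
    - [0,0,0]
    - [0,0,0]
    - [0,0,0]
    - [0,0,0]
    - [0,0,0]
    - [0,0,0]
    - [0,0,0]
    - [0,0,0]
  spin: [0.185,0.185,0.185,0.185,0.185,0.185,0.185,0.185,0.185,0.185,0.185,0.185]

```text
clock: 17.95
tool_pos: [0.6356, -0.037, 0.1226]
tcp_rot: [-0.004, -0.415, 0.91, 0.003]
ft_force: [-0.4, -0.1, -0.3]
gripper_width: 0.79
grip_force: 67.5
```

Emit:
carry_out:
  slide:
    - [0,0,0]
    - [0,0,0]
    - [0,0,0]
    - [0,0,0]
    - [0,0,0]
    - [0,0,0]
  spin: [0.185,0.185,0.185,0.185,0.119,0]

```text
clock: 18.7
tool_pos: [0.6356, -0.0371, 0.1226]
tcp_rot: [-0.004, -0.002, 1.0, 0.001]
ft_force: [-0.0, -0.2, -2.3]
gripper_width: 0.793
grip_force: 67.5
```

```bash
python3 o.py
```

```text
18.7 [-5.900e-02  5.610e-01  2.780e-01  1.297e+00  1.000e-03 -6.300e-02] [ 0.6356 -0.0371  0.1226] [-0.  -0.2 -2.3] 
 [[-1.0, -0.004, -0.009], [-0.004, 1.0, 0.002], [0.009, 0.002, -1.0]] psi -3.137
```

Emit:
carry_out:
  slide:
    - [0,1,0]
    - [0,2,0]
    - [0,3,0]
    - [-0.2,4,0]
    - [-0.3,4,0]
    - [-0.3,4,0]
    - [-0.3,4,0]
    - [-0.3,4,0]
    - [-0.3,4,0]
    - [0,2,0]
    - [0,1,0]
    - [0,0,0]
  spin: [0,0,0,0,0,0,0,0,0,0,0,0]

```text
clock: 20.2
tool_pos: [0.6517, 0.2924, 0.1228]
tcp_rot: [-0.005, -0.001, 1.0, 0.0]
ft_force: [-0.5, -0.2, -0.8]
gripper_width: 0.794
grip_force: 67.5
```

```bash
python3 o.py
```

```text
20.2 [0.42  0.732 0.581 1.428 0.004 0.417] [0.6517 0.2924 0.1228] [-0.5 -0.2 -0.8] 
 [[-1.0, -0.003, -0.009], [-0.003, 1.0, 0.001], [0.009, 0.001, -1.0]] psi -3.139
```

Emit:
carry_out:
  slide:
    - [0,0,1]
    - [0,0,2]
    - [0,0,3]
    - [0,0,3]
    - [0,0,2]
    - [0,0,1]
    - [0,0,0.7]
    - [0,0,0.4]
    - [0,0,0.4]
    - [0,0,0]
  spin: [0,0,0,0,0,0,0,0,0,0]

```text
clock: 21.45
tool_pos: [0.6507, 0.2927, -0.0119]
tcp_rot: [-0.004, -0.001, 1.0, 0.001]
ft_force: [0.2, 0.9, -1.1]
gripper_width: 0.789
grip_force: 67.5
```

Emit:
carry_out:
  slide:
    - [0,0,0.1]
    - [0,0,0.1]
    - [0,0,0]
  spin: [0,0,0]

```text
clock: 21.82
tool_pos: [0.6509, 0.2929, -0.0129]
tcp_rot: [-0.004, -0.001, 1.0, 0.001]
ft_force: [-2.4, -0.4, 4.8]
gripper_width: 0.794
grip_force: 67.9
```

Emit:
carry_out:
  slide:
    - [0,0,0]
    - [0,0,0]
    - [0,0,0]
    - [0,0,0]
    - [0,0,0]
  spin: [0,0,0,0,0]
  hand: 8.54

```text
clock: 22.45
tool_pos: [0.6507, 0.2926, -0.0142]
tcp_rot: [-0.005, -0.001, 1.0, 0.001]
ft_force: [-0.1, 0.0, 0.6]
gripper_width: 1.002
grip_force: 0.0
```

Emit:
carry_out:
  slide:
    - [0,0,-0.5]
    - [0,0,-1]
    - [0,0,-2]
    - [0,0,-3]
    - [0,0,-3]
    - [0,0,-3]
    - [0,0,-3]
    - [0,0,-1]
    - [0,-2,0]
    - [0,-3,0]
    - [0,-4,0]
    - [0,-4,0]
  spin: [0,0,0,0,0,0,0,0,0,0,0,0]

```text
clock: 23.95
tool_pos: [0.6509, 0.1596, 0.1485]
tcp_rot: [-0.006, -0.001, 1.0, -0.0]
ft_force: [-0.2, -0.3, 1.2]
gripper_width: 1.0
grip_force: 0.0
```

```bash
python3 - <<'E'
from h import *
s=manip.grab_frame("side")[...,::-1]; w=manip.grab_frame("wrist")[...,::-1]
cv2.imwrite("pics/p1.png",np.hstack([cv2.resize(s[250:400,130:330],(400,300)),cv2.resize(w,(400,300))])); 
E
python3 o.py
```

```text
24.05 [0.235 0.624 0.454 1.414 0.002 0.239] [0.6513 0.1561 0.1489] [-0.1  1.  -0.3] 
 [[-1.0, 0.004, -0.013], [0.004, 1.0, -0.001], [0.013, -0.002, -1.0]] psi 3.137
```

View pics/p1.png

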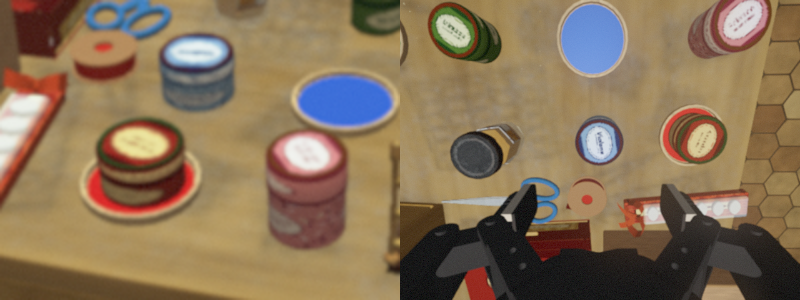

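The red tin sits level inside the rim of its stand at (140,165) in the crop, and the wrist view shows it too. Next is the blue tin.

Emit:
carry_out:
  slide:
    - [-0.2,-1,2]
    - [0,0,3]
    - [0,0,3]
    - [0,0,3]
    - [0,0,2]
    - [0,0,1.5]
    - [0,0,1]
    - [0,0,0.7]
    - [0,0,0.4]
    - [0,0,0]
    - [0,0,0]
  spin: [0,0,0,0,0,0,0,0,0,0,0]

```text
clock: 25.42
tool_pos: [0.6535, 0.1528, -0.0146]
tcp_rot: [-0.004, -0.001, 1.0, 0.001]
ft_force: [0.3, -0.7, -0.0]
gripper_width: 1.003
grip_force: 0.0
```

```bash
python3 o.py
```

```text
25.425 [0.228 0.734 0.214 1.058 0.003 0.226] [ 0.6535  0.1528 -0.0146] [ 0.3 -0.7 -0. ] 
 [[-1.0, -0.002, -0.008], [-0.002, 1.0, 0.002], [0.008, 0.002, -1.0]] psi -3.139
```

Emit:
carry_out:
  slide:
    - [0,0,0]
    - [0,0,0]
    - [0,0,0]
    - [0,0,0]
    - [0,0,0]
  spin: [0,0,0,0,0]
  hand: 5

```text
clock: 26.05
tool_pos: [0.6539, 0.1529, -0.0141]
tcp_rot: [-0.003, -0.001, 1.0, 0.001]
ft_force: [0.1, 0.1, 5.0]
gripper_width: 0.77
grip_force: 67.4
```

Emit:
carry_out:
  slide:
    - [0,0,-0.5]
    - [0,0,-1.5]
    - [0,0,-2]
    - [0,0,-2]
    - [1.5,-0.2,0]
    - [3,-0.2,0]
    - [3,-0.2,0]
    - [3,-0.2,0]
    - [2,0,0]
    - [0.8,0,0]
    - [0,0,0]
    - [0,0,0]
  spin: [0,0,0,0,0,0,0,0,0,0,0,0]

```text
clock: 27.55
tool_pos: [0.5217, 0.1444, 0.0462]
tcp_rot: [-0.004, -0.001, 1.0, 0.001]
ft_force: [-0.1, -0.2, -0.9]
gripper_width: 0.77
grip_force: 67.1
```

```bash
python3 o.py
```

```text
27.55 [ 0.268  0.443 -0.132  1.003  0.004  0.266] [0.5217 0.1444 0.0462] [-0.1 -0.2 -0.9] 
 [[-1.0, -0.002, -0.008], [-0.002, 1.0, 0.002], [0.008, 0.002, -1.0]] psi -3.14
```

Emit:
carry_out:
  slide:
    - [0,0,1]
    - [0,0,1.5]
    - [0,0,1.5]
    - [0,0,0.7]
    - [0,0,0.4]
    - [0,0,0.2]
    - [0,0,0.2]
    - [0,0,0]
  spin: [0,0,0,0,0,0,0,0]

```text
clock: 28.55
tool_pos: [0.5205, 0.1445, -0.0082]
tcp_rot: [-0.004, -0.001, 1.0, 0.001]
ft_force: [-1.1, -1.6, 3.2]
gripper_width: 0.766
grip_force: 67.3
```

Emit:
carry_out:
  slide:
    - [0,0,0]
    - [0,0,0]
    - [0,0,0]
    - [0,0,0]
    - [0,0,0]
  spin: [0,0,0,0,0]
  hand: 8.54

```text
clock: 29.18
tool_pos: [0.52, 0.1443, -0.0091]
tcp_rot: [-0.004, -0.001, 1.0, 0.001]
ft_force: [-0.1, -0.3, -0.3]
gripper_width: 0.999
grip_force: 0.0
```

Emit:
carry_out:
  slide:
    - [0,0,-0.5]
    - [0,0,-1.5]
    - [0,0,-3]
    - [0,0,-3]
    - [0,0,-2]
    - [0,-2,0]
    - [0,-3,0]
    - [0,-4,0]
    - [0,-3.2,0]
    - [0,-2,0]
    - [0,-1,0]
    - [0,0,0]
  spin: [0,0,0,0,0,0,0,0,0,0,0,0]

```text
clock: 30.68
tool_pos: [0.5207, -0.0086, 0.0904]
tcp_rot: [-0.005, -0.0, 1.0, 0.001]
ft_force: [0.4, -0.7, 0.9]
gripper_width: 1.0
grip_force: 0.0
```

```bash
python3 o.py; python3 - <<'E'
from h import *
c=cal("wrist"); w=manip.grab_frame("wrist")[...,::-1]; cv2.imwrite("pics/w6.png",w); print(proj(c,[[.519,-.008,.06]]))
t=manip.grab_frame("top")[...,::-1]; cv2.imwrite("pics/g6.png",np.hstack([cv2.resize(t[120:280,150:350],(400,320)),cv2.resize(w,(400,320))]))
E
```

```text
30.675 [-1.70e-02  3.65e-01 -1.25e-01  1.09e+00  1.00e-03 -1.80e-02] [ 0.5207 -0.0086  0.0904] [ 0.4 -0.7  0.9] 
 [[-1.0, -0.001, -0.01], [-0.001, 1.0, 0.001], [0.01, 0.001, -1.0]] psi -3.141
[[317.48225892 252.78947398]]
```

View pics/g6.png

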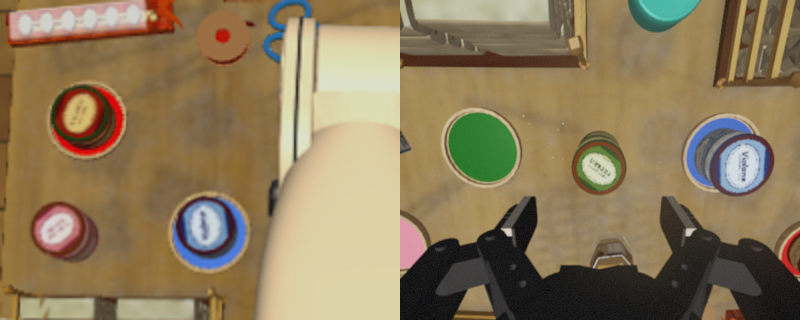

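Both placed tins stand inside their rims: red at (85,118) and blue at (208,225) in the crop. The green lid is at wrist pixel (320,249), so its centre is about (0.518,-0.007). I'll adjust and descend.

Emit:
carry_out:
  slide:
    - [0.3,0.2,1]
    - [0,0,2]
    - [0,0,2]
    - [0,0,2]
    - [0,0,1]
    - [0,0,0.7]
    - [0,0,0.4]
    - [0,0,0]
    - [0,0,0]
  spin: [0,0,0,0,0,0,0,0,0]

```text
clock: 31.9
tool_pos: [0.5179, -0.0057, 0.0003]
tcp_rot: [-0.004, -0.001, 1.0, 0.001]
ft_force: [-0.2, -0.2, -0.2]
gripper_width: 1.002
grip_force: 0.0
```

Emit:
carry_out:
  slide:
    - [0,0,0]
    - [0,0,0]
    - [0,0,0]
    - [0,0,0]
    - [0,0,0]
    - [0,0,0]
  spin: [0,0,0,0,0,0]
  hand: 4

```text
clock: 32.65
tool_pos: [0.5183, -0.0058, 0.0005]
tcp_rot: [-0.004, -0.001, 1.0, 0.001]
ft_force: [0.6, 0.3, 6.5]
gripper_width: 0.652
grip_force: 63.8
```

Emit:
carry_out:
  slide:
    - [0,0,-0.5]
    - [0,0,-1.5]
    - [0,0,-2]
    - [0,0,-1]
    - [0.2,-2,0]
    - [0.2,-3,0]
    - [0,-4,0]
    - [0,-3,0]
    - [0,-1.8,0]
    - [0,-1,0]
    - [0,0,0]
    - [0,0,0]
  spin: [0,0,0,0,0,0,0,0,0,0,0,0]

```text
clock: 34.15
tool_pos: [0.5141, -0.1528, 0.0495]
tcp_rot: [-0.005, -0.002, 1.0, 0.001]
ft_force: [-0.7, -0.0, -0.9]
gripper_width: 0.65
grip_force: 63.8
```

Emit:
carry_out:
  slide:
    - [0,0,1]
    - [0,0,1.5]
    - [0,0,1]
    - [0,0,0.5]
    - [0,0,0.3]
    - [0,0,0.15]
    - [0,0,0]
  spin: [0,0,0,0,0,0,0]

```text
clock: 35.02
tool_pos: [0.5134, -0.1535, 0.0066]
tcp_rot: [-0.004, -0.001, 1.0, 0.001]
ft_force: [-4.6, 2.6, 7.8]
gripper_width: 0.651
grip_force: 64.7
```

Emit:
carry_out:
  slide:
    - [0,0,0]
    - [0,0,0]
    - [0,0,0]
    - [0,0,0]
    - [0,0,0]
    - [0,0,0]
  spin: [0,0,0,0,0,0]
  hand: 8.54

```text
clock: 35.78
tool_pos: [0.5138, -0.1537, 0.005]
tcp_rot: [-0.004, -0.001, 1.0, 0.001]
ft_force: [-0.5, -0.5, 1.0]
gripper_width: 0.999
grip_force: 0.0
```

Emit:
carry_out:
  slide:
    - [0,0,-0.5]
    - [0,0,-1.5]
    - [0,0,-3]
    - [0,0,-3]
    - [0,0,-2]
    - [0,2,0]
    - [0,3,0]
    - [0,4,0]
    - [0,4,0]
    - [0,4,0]
    - [0,4,0]
    - [0,4,0]
  spin: [0,0,0,0,0,0,0,0,0,0,0,0]

```text
clock: 37.28
tool_pos: [0.5128, 0.0985, 0.1048]
tcp_rot: [-0.005, -0.002, 1.0, 0.001]
ft_force: [0.0, 0.1, 0.0]
gripper_width: 1.002
grip_force: 0.0
```

Emit:
carry_out:
  slide:
    - [0,4,0]
    - [0,4,0]
    - [0,4,0]
    - [0,3.5,0]
    - [0,3,0]
    - [0,1.5,0]
    - [0,0.5,0]
    - [0,0,0]
    - [0,0,0]
  spin: [0,0,0,0,0,0,0,0,0]

```text
clock: 38.4
tool_pos: [0.5138, 0.3001, 0.1057]
tcp_rot: [-0.005, -0.0, 1.0, 0.0]
ft_force: [-0.7, -0.7, 0.0]
gripper_width: 1.006
grip_force: 0.0
```

```bash
python3 o.py; python3 - <<'E'
from h import *
c=cal("wrist"); w=manip.grab_frame("wrist")[...,::-1]; print(proj(c,[[.513,.302,.07],[.513,.302,0]]))
t=manip.grab_frame("side")[...,::-1]; cv2.imwrite("pics/g7.png",np.hstack([cv2.resize(t[170:330,260:420],(300,300),interpolation=2),w[90:390,120:520]]))
E
```

```text
38.4 [0.526 0.488 0.111 1.201 0.005 0.525] [0.5138 0.3001 0.1057] [-0.7 -0.7  0. ] 
 [[-1.0, -0.001, -0.009], [-0.001, 1.0, 0.001], [0.009, 0.001, -1.0]] psi -3.141
[[319.39711872 251.5246952 ]
 [318.84725547 224.82446837]]
```

View pics/g7.png

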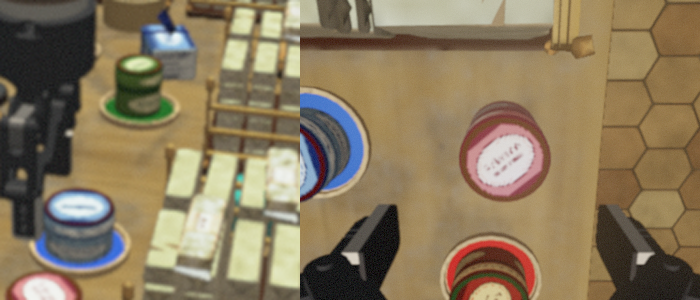

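Green stands on its inlay at (138,95) in the side crop. The pink lid is at wrist pixel (325,248), so its centre is about (0.511,0.305). I'll adjust and descend.

Emit:
carry_out:
  slide:
    - [0.2,0.4,1]
    - [0,0,2]
    - [0,0,2]
    - [0,0,2]
    - [0,0,1.3]
    - [0,0,0.8]
    - [0,0,0.4]
    - [0,0,0]
    - [0,0,0]
  spin: [0,0,0,0,0,0,0,0,0]

```text
clock: 39.62
tool_pos: [0.5113, 0.3056, 0.0114]
tcp_rot: [-0.004, -0.001, 1.0, 0.001]
ft_force: [0.3, -0.5, 0.8]
gripper_width: 1.003
grip_force: 0.0
```

Emit:
carry_out:
  slide:
    - [0,0,0]
    - [0,0,0]
    - [0,0,0]
    - [0,0,0]
    - [0,0,0]
    - [0,0,0]
  spin: [0,0,0,0,0,0]
  hand: 4

```text
clock: 40.38
tool_pos: [0.5117, 0.3057, 0.0116]
tcp_rot: [-0.004, -0.001, 1.0, 0.001]
ft_force: [0.2, 0.3, 5.3]
gripper_width: 0.697
grip_force: 65.1
```

Emit:
carry_out:
  slide:
    - [0,0,-0.5]
    - [0,0,-1.5]
    - [0,0,-3]
    - [0,0,-3]
    - [0,0,-3]
    - [0,0,-1]
    - [0,-1.5,0]
    - [0,-3,0]
    - [0,-4,0]
    - [0,-4,0]
    - [0,-4,0]
    - [0,-4,0]
  spin: [0,0,0,0,0,0,0,0,0,0,0,0]

```text
clock: 41.88
tool_pos: [0.5105, 0.0977, 0.1286]
tcp_rot: [-0.006, -0.001, 1.0, 0.0]
ft_force: [1.0, -1.1, -0.5]
gripper_width: 0.702
grip_force: 65.0
```

Emit:
carry_out:
  slide:
    - [0,-4,0]
    - [0,-4,0]
    - [0,-4,0]
    - [0,-4,0]
    - [0,-4,0]
    - [0,-4,0]
    - [-2,-3,0]
    - [-3,-3,0]
    - [-3,-3,0]
    - [-2,-2.5,0]
    - [-1,-1,0]
    - [0,0,0]
  spin: [0,0,0,0,0,0,0,0,0,0,0,0]

```text
clock: 43.38
tool_pos: [0.6216, -0.2656, 0.1262]
tcp_rot: [-0.006, -0.0, 1.0, 0.001]
ft_force: [0.3, 1.0, -0.8]
gripper_width: 0.698
grip_force: 65.0
```

```bash
python3 o.py
```

```text
43.375 [-0.403  0.647  0.435  1.372 -0.002 -0.403] [ 0.6216 -0.2656  0.1262] [ 0.3  1.  -0.8] 
 [[-1.0, -0.0, -0.013], [-0.0, 1.0, 0.003], [0.013, 0.003, -1.0]] psi -3.141
```

Emit:
carry_out:
  slide:
    - [-1,-1.6,0]
    - [-0.7,-1.6,0]
    - [0,0,0]
    - [0,0,2]
    - [0,0,3]
    - [0,0,3]
    - [0,0,1.5]
    - [0,0,0.7]
    - [0,0,0.4]
    - [0,0,0]
    - [0,0,0]
  spin: [0,0,0,0,0,0,0,0,0,0,0]

```text
clock: 44.75
tool_pos: [0.6399, -0.2968, 0.0239]
tcp_rot: [-0.004, -0.001, 1.0, 0.0]
ft_force: [-0.1, 0.4, -1.1]
gripper_width: 0.693
grip_force: 65.0
```

Emit:
carry_out:
  slide:
    - [0,0,0.3]
    - [0,0,0.2]
    - [0,0,0.1]
    - [0,0,0.1]
    - [0,0,0]
  spin: [0,0,0,0,0]

```text
clock: 45.38
tool_pos: [0.6393, -0.2965, 0.0177]
tcp_rot: [-0.004, -0.001, 1.0, 0.0]
ft_force: [-3.2, 1.1, 7.1]
gripper_width: 0.699
grip_force: 65.5
```

Emit:
carry_out:
  slide:
    - [0,0,0]
    - [0,0,0]
    - [0,0,0]
    - [0,0,0]
    - [0,0,0]
    - [0,0,0]
  spin: [0,0,0,0,0,0]
  hand: 8.54

```text
clock: 46.12
tool_pos: [0.6392, -0.2964, 0.0157]
tcp_rot: [-0.004, -0.001, 1.0, 0.001]
ft_force: [-0.6, -0.2, -0.8]
gripper_width: 1.001
grip_force: 0.0
```

Emit:
carry_out:
  slide:
    - [0,0,-0.5]
    - [0,0,-1]
    - [0,0,-3]
    - [0,0,-4]
    - [0,0,-4]
    - [0,0,-3]
    - [2,0,0]
    - [4,0,0]
    - [4,-1,0]
    - [4,-2,0]
    - [4,-2,0]
    - [0,0,0]
  spin: [0,0,0,0,0,0,0,0,0,0,0,0]

```text
clock: 47.62
tool_pos: [0.4584, -0.3485, 0.1739]
tcp_rot: [-0.004, 0.001, 1.0, 0.0]
ft_force: [0.4, -0.1, -0.6]
gripper_width: 1.002
grip_force: 0.0
```

Emit:
carry_out:
  slide:
    - [3,-2,0]
    - [4,-3,0]
    - [4,-3,0]
    - [3,-2,0]
    - [0,0,0]
    - [0,0,0]
  spin: [0,0,0,0,0,0]

```text
clock: 48.38
tool_pos: [0.322, -0.4473, 0.1738]
tcp_rot: [-0.004, -0.001, 1.0, 0.0]
ft_force: [0.5, 0.7, -0.2]
gripper_width: 0.997
grip_force: 0.0
```

```bash
python3 o.py; python3 - <<'E'
from h import *
s=manip.grab_frame("side")[...,::-1]; t=manip.grab_frame("top")[...,::-1]
cv2.imwrite("pics/f.png",np.hstack([cv2.resize(t[130:290,150:480],(440,213*1),interpolation=2),cv2.resize(s[170:390,160:400],(360,330),interpolation=2)[:213]]) if 0 else np.vstack([cv2.resize(t[130:280,150:480],(660,300),interpolation=2),cv2.resize(s[170:390,60:544],(660,300))]))
E
```

```text
48.375 [-0.943  0.359  0.095  1.311 -0.006 -0.946] [ 0.322  -0.4473  0.1738] [ 0.5  0.7 -0.2] 
 [[-1.0, -0.003, -0.008], [-0.003, 1.0, 0.001], [0.008, 0.001, -1.0]] psi -3.139
```

View pics/f.png

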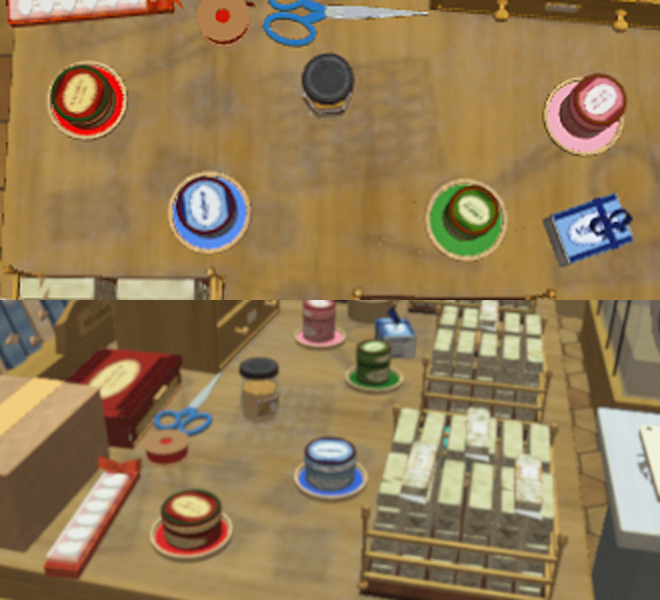

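All four tins stand upright inside the matching rims. In the top crop they are at red (88,98), blue (208,210), green (468,215) and pink (588,110). The jar (327,83) and gift box (590,228) have not moved, and the arm is clear. Handing in.

```bash
python3 -c "
from rig import manip
print(manip.finish_job())"
```

```text
the job is handed in; nothing more can be done
None
```

I handed the job in at about 48.5 s: all four tins stand upright on the stands of their own colour, the jar and gift box are untouched, and the red tin tilted about 5° for a few seconds on the way when joint 6 reached its range limit.

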